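# Show a round pear to the grading camera from two sides

### The job

Pick up the dish that holds the round pear by its grip bar and carry it, level and with the pear staying in the middle, to the camera stand: hold it still for a second over the black spot with the pear at the height of the lens and the dish's leg on the side away from the lens. Then turn the dish a quarter turn on the spot, either way round, so that the leg is out to one side, the pear still centred and the dish level. Finish while holding it up there, still, without touching the pear; leave the other dish and everything else on the bench where they are.

Things in the scene. Friction and masses are not known exactly. Their poses are not given: they have to be found in the camera images.
- dish_grip (a point): middle of the grip bar of the dish to use: straight black bar 70 mm long (along x), 16 wide (along y), 22 high, right above the dish's centre, its middle 120 mm above the underside of the dish's foot. It is carried by one thin bent steel leg from the rim. z up; the leg is on the -x side, x runs along the bar away from the leg. The weight is nearly centred below the bar
- dish_mid (a point): centre of the same dish's hollow, 8 mm above the underside of its foot and 112 mm straight below the bar's middle; same axes. The hollow is flat for 10 mm round the centre, rises at 6 degrees out to 45 mm, then at 15 degrees to the rim
- dish_leg (a point): point on the same dish's leg, 90 mm from the dish's centre on its -x side, 60 mm above the foot's underside
- dish: the dish to use, standing on the bench: shallow round aluminium dish 180 mm across and 25 mm high at the rim, 0.36 kg, on a flat foot 80 mm across, with one thin (8 mm) steel leg at the rim that bends over to the grip bar. Origin at the centre of the underside of the foot; same axes as the bar
- roundpear_center (a point): centre of the round pear: a loose ball 60 mm across, about 0.13 kg, with a thin stem, lying free in the middle of the dish. Its centre is 38 mm above the underside of the dish's foot and 82 mm below the middle of the bar, its top 52 mm below. It rolls when the dish is tilted or jerked
- roundpear: the same round pear, origin at the end of its ball opposite the stem
- other: a second dish of the same make, in which an ordinary, long pear stands: leave it alone. Origin at the centre of the underside of its foot; its bar's top is 131 mm and its pear's stem 105 mm above the bench
- station: camera stand fixed to the bench: flat round black spot 120 mm across, 6 high, joined by a low bar to a post with a grey camera box 56 mm wide; its lens looks level over the spot. Origin: centre of the spot, on the bench; x points from spot to camera, z up. Lens front 187 mm from the spot's centre line, box from 215 to 285 mm, top 168 mm above the bench
- view (a point): the viewing point: straight above the centre of the spot at the height of the lens, 140 mm above the bench; axes as the stand's (x points to the lens)
- otherpear: the long pear standing in the second dish, 66 mm across
- tape: brown roll of packing tape, 84 mm across, 24 high; leave it. Origin at the centre of its underside
- jar: small closed glass jar, 56 mm across, 60 high; leave it. Origin at the centre of its underside
- cup: white plastic cup, 60 mm across, 65 high; leave it. Origin at the centre of its underside
- pear_left: ordinary pear standing on its base, 66 mm across, 97 high with stem; leave it. Origin at the centre of its underside
- pear_right: the same kind of pear, standing on its base; leave it. Origin at the centre of its underside
- punnet: small open cardboard box 100 x 80 x 50 mm; leave it. Origin at the centre of its underside
- brush: hand brush lying down, 180 mm long; leave it. Origin at the centre of its underside
- stopper: small wooden block 50 x 30 x 22 mm; leave it. Origin at the centre of its underside
Mind the look-alikes: they are no part of the job. Leave any blue look-alike of the dish alone. What is shaped like the roundpear but turquoise is not meant.

How it is judged:
On the way, in this order (a step that is already met when the one before it is completed fails the run):
1. the dish is lifted clear of the bench, level, with the round pear in its middle (height (world z) of dish_mid above 0.03 m and angle between dish_mid's own z axis and vertical below 0.12 rad and horizontal distance between roundpear_center and dish_mid below 0.02 m and contact force between the fingers and dish above 1 N), for 0.2 s.
2. first view: held still over the spot, pear at lens height, leg away from the lens (horizontal distance between dish_mid and view below 0.03 m and z of roundpear_center in the frame of view between -0.025 and 0.025 m and angle between the x axis of dish_mid and the x axis of view, either way round below 0.22 rad and x of dish_leg in the frame of view below -0.05 m and angle between dish_mid's own z axis and vertical below 0.12 rad and horizontal distance between roundpear_center and dish_mid below 0.02 m and linear speed of dish below 0.03 m/s and angular speed of dish below 0.2 rad/s and contact force between the fingers and dish above 1 N), for 0.5 s.
3. half-way through the turn, still over the spot, level and centred (horizontal distance between dish_mid and view below 0.045 m and z of roundpear_center in the frame of view between -0.035 and 0.035 m and angle between the x axis of dish_mid and the x axis of view, either way round between 0.5 and 1.1 rad and angle between dish_mid's own z axis and vertical below 0.12 rad and horizontal distance between roundpear_center and dish_mid below 0.025 m and contact force between the fingers and dish above 1 N), for 0.04 s.
At the end, for the whole second after the job is handed in: Dish held by the fingers alone, still, within 30 mm of straight above the spot's centre, level within 0.12 rad, its bar square to the lens line within 0.22 rad (leg to one side); round pear within 25 mm of lens height, 20 mm of the dish's centre (horizontal distance between dish_mid and view below 0.03 m and z of roundpear_center in the frame of view between -0.025 and 0.025 m and angle between the x axis of dish_mid and the y axis of view, either way round below 0.22 rad and angle between dish_mid's own z axis and vertical below 0.12 rad and horizontal distance between roundpear_center and dish_mid below 0.02 m and linear speed of dish below 0.03 m/s and angular speed of dish below 0.2 rad/s and linear speed of roundpear below 0.05 m/s and contact force between the fingers and dish above 1 N and contact force between each of station, other and dish below 0.3 N and contact force between the fingers and roundpear below 0.3 N); the arm keeps its last pose, push and grip.
It fails at once if the round pear rolls more than 35 mm from the dish's centre (horizontal distance between roundpear_center and dish_mid above 0.035 m).
It fails at once if the dish tips more than 0.25 rad (angle between dish_mid's own z axis and vertical above 0.25 rad).
It fails at once if the fingers press on the round pear (contact force between the fingers and roundpear above 1 N).
It fails at once if the dish strikes the camera stand (contact force between station and dish above 3 N).
It fails at once if something else on the bench is moved more than 30 mm (distance of any of other, otherpear, tape, jar, cup, pear_left, pear_right, punnet, brush, stopper from where it was at the start of the episode above 0.03 m).
It also fails if it takes over 58 s, if anything falls off the work surface, if the arm or the gripper's body presses on something with over 40 N, if the wrist force passes 120 N, or if a joint passes its speed limit or range.

### The arm

A 7-joint arm with a two-finger parallel gripper is mounted at the origin on the work surface. World frame = base frame: x ahead of the robot, y to its left, z up, the work surface at z = 0. Lengths are in m, angles in rad, forces in N, time in s.
With the tool pointing down it reaches from about 0.35 to 0.9 m from the base axis. Payload 7.2 kg.
Tool frame: the origin (TCP) lies on the mounting face of the last link; the fingertips stand 173 mm ahead of it and the grasp point (between the pads) lies 155 mm ahead of it; x points along the fingers, y is the direction in which the jaws open and shut, and the axes are right-handed (so a half turn about x gives the same grasp; the last joint's range is limited). The gripper opens to 85 mm and grips with 20 to 120 N. Pads are 22 mm wide; open, the fingers measure 114 mm over their backs; the gripper's body (76 mm by 85 mm) begins 54 mm behind the grasp point. The pads swing forward as they close: fully open they stand 13 mm farther back than shut.
Start: joints at [1.064, 0.411, -0.013, 1.596, 0.006, 1.134, -0.082], TCP at [0.266, -0.566, 0.405] pointing down, gripper open.
Joint ranges: [-2.95, 2.95], [-0.29, 1.99], [-1.47, 1.44], [0.14, 2.54], [-1.03, 4.17], [0.13, 1.85], [-2.86, 2.86]. Speed limits (rad/s): [2.39, 2.39, 3.01, 3.01, 3.14, 3.14, 3.14].

### API

Orientations are given as a 3x3 rotation matrix whose columns are the frame's x, y, z axes.
In Python, from cell import manip gives the robot as it stands. Calls block until the motion is done:
- manip.move_ptp(position, orientation): joint-space move of the TCP to a pose.
- manip.move_l(position, feed=0.15, rotation=None): straight line of the TCP; rotation=None keeps the orientation; feed is the mean speed in m/s.
- manip.move_joints(angles): joint-space move.
- manip.gripper_to(opening): finger opening in m; the grip force is fixed at half the most; returns when the fingers have stopped.
- manip.wait(seconds).
- manip.ik(position, orientation): joint angles nearest the present ones, or None.
- manip.get_state(): the state.
- manip.read_camera(name): name is "scene" or "top" or "wrist"; returns (picture, depth): 384x512x3 uint8, red, green, blue; 384x512 float32, m along the optical axis (not along the pixel's ray), 0 where there is no reading.
- manip.calibration(name): a dict with "K" (3x3 intrinsics, pixels), "xyz" and "attitude" of the camera in the world. Camera axes: x right, y down, z forward; pixel columns grow to the right and rows downward; lengths in m; the calibration is good to about 2 mm. The wrist camera is an equidistant fisheye: a pixel r from the principal point sees the ray r / f radians off the axis. A picture is of the moment at which its call begins: read the wrist's pose just before it. calibration takes no time and is no camera call; for the wrist camera it gives the pose at the moment of the call.
A pose or a line that the arm cannot do raises manip.PlanningError and nothing moves.
- manip.hand_in(): hands the job in, once; it reports no verdict.
Trained networks look in the newest picture that a camera, given by its name, has taken for a name from the list of things; names that differ only in an ending like _2 or _b are one class to them, and where a whole thing is asked for, a point or a joint stands for the part that bears it (a point fixed in the world has none). Each returns a list of dicts, best first, with "confidence" (0 to 1); they miss things now and then, are a little off and sometimes report something else, mostly with a low value. They report only what shows in the picture. A call takes as long as a camera call. They do not tell look-alikes from the thing itself.
- manip.masks_of(label, camera): "pixels" (384x512 bool, what is visible of it) and "extent" ([centre column, centre row, width, height] in pixels, round what is visible of it).
- manip.place_of(label, camera): "xy" ([column, row] in pixels: a listed point, or the origin of a listed thing).
The state is a dict: "clock": time; "qpos": joint angles; "qvel": joint speeds; "joint_torque": joint torques, N m; "position": TCP position; "orientation": TCP orientation; "force": force on the tool from outside, world axes, zero at the start; "torque": the same for the moment, N m; "grip_width": finger opening in m.
Only numpy, scipy, OpenCV 4.12 (cv2) and the standard library are available. Lean on these libraries where they do the work, as an engineer would, in place of code of your own. Each camera call takes 0.05 s, during which the arm holds its last target.

## Working session

There is one attempt and no reset: what is moved stays moved. The work goes in short steps, each a Python script; the robot and the scene stay as the last script left them, time stands still between calls to the robot, and variables do not carry over. Pictures are saved under pics/ and viewed, and the job is handed in when it is done.

```bash
mkdir -p pics; ls; python3 - <<'E'
from cell import manip
import cv2,numpy as np
np.set_printoptions(precision=4,suppress=True)
for n in ("scene","top"):
    p,d=manip.read_camera(n); cv2.imwrite(f"pics/a_{n}.png",p[:,:,::-1]); c=manip.calibration(n); print(n,c)
    for l in ("dish","dish_grip","dish_mid","dish_leg","roundpear_center","other","station","view","otherpear"):
        for r in manip.place_of(l,n)[:4]: print(n,l,r["xy"],r["confidence"])
s=manip.get_state();print(s["clock"],s["position"],s["orientation"])
E
```

```text
pics
scene {'K': array([[374.9505,   0.    , 262.6518],
       [  0.    , 374.9505, 191.2075],
       [  0.    ,   0.    ,   1.    ]]), 'xyz': array([1.3992, 0.053 , 0.729 ]), 'attitude': array([[-0.0653,  0.5501, -0.8325],
       [ 0.9979,  0.0396, -0.052 ],
       [ 0.0044, -0.8341, -0.5515]])}
scene dish [256.4, 239.5] 0.79
scene dish [191.2, 182.4] 0.78
scene dish [361.7, 186.9] 0.74
scene dish_grip [369.3, 158.3] 0.9
scene dish_grip [181.3, 153.7] 0.8
scene dish_grip [259.3, 206.7] 0.71
scene dish_mid [191.1, 182.7] 0.77
scene dish_mid [256.6, 234.6] 0.63
scene dish_mid [361.5, 186.5] 0.6
scene dish_leg [200.9, 178.0] 0.72
scene dish_leg [260.2, 205.3] 0.7
scene dish_leg [386.1, 169.0] 0.59
scene roundpear_center [270.2, 198.6] 0.74
scene roundpear_center [256.8, 227.8] 0.58
scene other [169.3, 230.1] 0.97
scene other [357.5, 240.7] 0.64
scene station [358.5, 239.3] 0.86
scene station [171.9, 233.3] 0.52
scene station [427.8, 268.5] 0.2
scene otherpear [169.9, 230.1] 0.63
scene otherpear [411.4, 227.5] 0.48
top {'K': array([[376.5129,   0.    , 255.9579],
       [  0.    , 376.5
[... 347 characters left out ...]
p [360.8, 258.2] 0.84
top dish_grip [126.6, 265.8] 0.71
top dish_grip [259.6, 153.6] 0.59
top dish_mid [138.3, 260.8] 0.82
top dish_mid [351.5, 258.7] 0.8
top dish_mid [257.4, 163.2] 0.67
top dish_leg [260.1, 190.1] 0.94
top dish_leg [107.0, 280.9] 0.79
top dish_leg [333.2, 238.8] 0.62
top roundpear_center [245.5, 209.9] 0.65
top roundpear_center [259.2, 158.4] 0.57
top other [343.4, 166.9] 0.96
top other [256.9, 165.3] 0.21
top station [161.6, 168.3] 0.95
top station [340.3, 164.8] 0.6
top view [153.2, 155.8] 0.89
top otherpear [343.3, 166.1] 0.88
top otherpear [343.0, 164.4] 0.73
1.0 [ 0.2655 -0.5658  0.4047] [[-0.      0.4249 -0.9053]
 [-0.0001 -0.9053 -0.4249]
 [-1.      0.      0.    ]]
```

```bash
python3 -c "
import cv2
for n in ('scene','top'):
    p=cv2.imread(f'pics/a_{n}.png'); cv2.imwrite(f'pics/b_{n}.png',cv2.resize(p,(800,600),interpolation=cv2.INTER_CUBIC))"
```

```text
(no output)
```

View pics/b_scene.png

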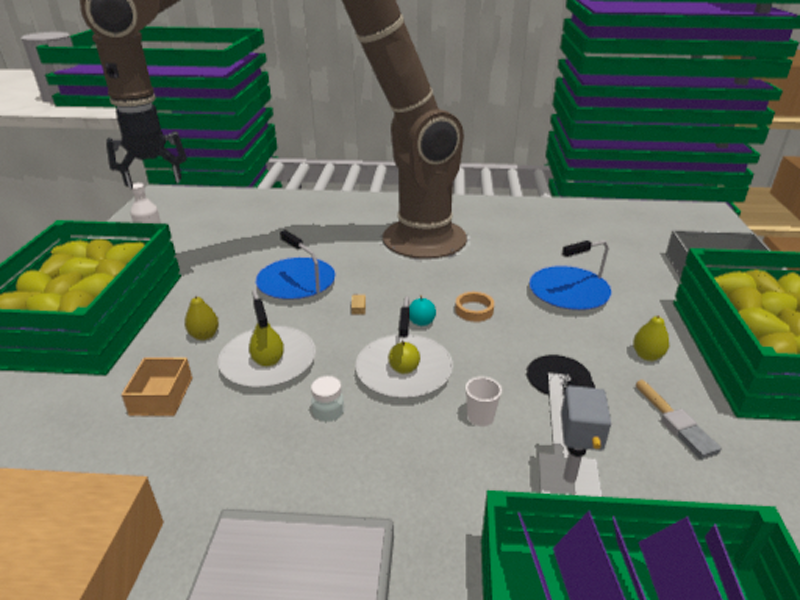

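View pics/b_top.png

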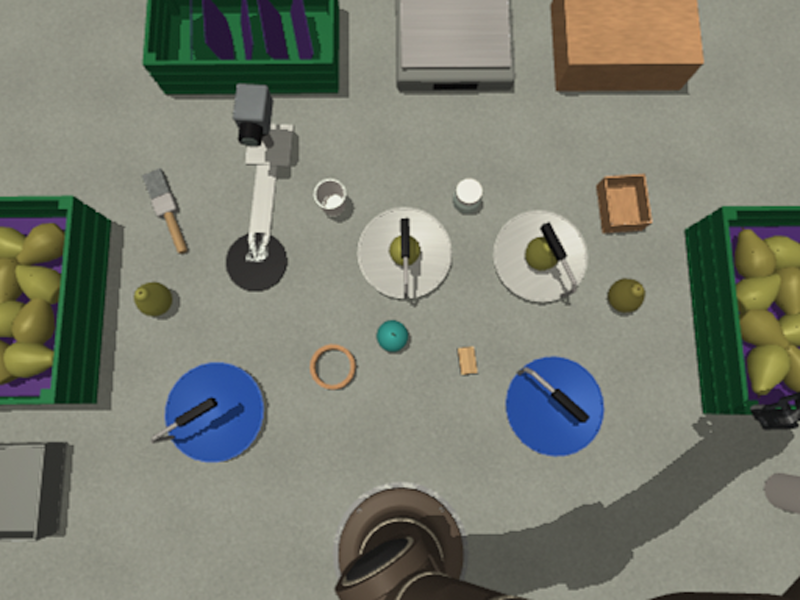

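The dish to use is the middle white one, with its bar at about (404,240) in the enlarged top view and its leg towards the robot. The spot is at about (256,262) and the camera box at about (250,110). Next I'll measure these with depth.

```bash
cat > h.py <<'E'
from cell import manip
import cv2,numpy as np
np.set_printoptions(precision=4,suppress=True)
def cloud(n):
    p,d=manip.read_camera(n); c=manip.calibration(n); K=c["K"]
    v,u=np.mgrid[0:384,0:512]
    P=np.stack([(u-K[0,2])/K[0,0]*d,(v-K[1,2])/K[1,1]*d,d],-1)@np.array(c["attitude"]).T+c["xyz"]
    P[d==0]=np.nan
    return p,d,P
def ray(n,uv,z):
    c=manip.calibration(n);K=c["K"]
    r=np.array(c["attitude"])@np.array([(uv[0]-K[0,2])/K[0,0],(uv[1]-K[1,2])/K[1,1],1])
    o=np.array(c["xyz"]); return o+r*(z-o[2])/r[2]
def axis(X):
    m=X.mean(0); w,V=np.linalg.eigh(np.cov((X-m).T)); return m,V[:,-1],np.sqrt(w)
E
python3 - <<'E'
from h import *
for n in("top","scene"):
    p,d,P=cloud(n); I=p.astype(int)
    box=(slice(110,215),slice(215,300)) if n=="top" else (slice(180,265),slice(215,300))
    Q=P[box].reshape(-1,3); C=I[box].reshape(-1,3); 
    dark=(C.max(1)<60)
    b=dark&(Q[:,2]>.1)&(Q[:,2]<.15); X=Q[b]; m,a,w=axis(X[:,:2]); t=(X[:,:2]-m)@a
    print(n,"bar n",b.sum(),X.mean(0),"axis",a,"ang",np.arctan2(a[1],a[0]),"ext",np.ptp(t),w,"midext",m+a*(t.max()+t.min())/2,"ztop",np.percentile(X[:,2],95))
    # plate
    wh=(C.min(1)>130)&(Q[:,2]>.012)&(Q[:,2]<.03); X=Q[wh]
    uv=X[:,:2].astype(np.float32)
    if len(uv)>10: print(" plate",cv2.minEnclosingCircle(uv),len(uv))
    g=(C[:,0]>C[:,2]*1.8)&(C[:,0]>60)&(Q[:,2]>.03)&(Q[:,2]<.08);X=Q[g]
    if len(X)>10:
        A=np.c_[2*X,np.ones(len(X))]; s=np.linalg.lstsq(A,(X**2).sum(1),rcond=None)[0]; print(" pear",len(X),s[:3],np.sqrt(s[3]+s[:3]@s[:3]),X[:,2].max())
    # spot
    box=(slice(145,190),slice(140,190)) if n=="top" else (slice(225,255),slice(330,385))
    Q=P[box].reshape(-1,3); C=I[box].reshape(-1,3); k=(C.max(1)<60)&(Q[:,2]<.02); X=Q[k]
    print(" spot",len(X),cv2.minEnclosingCircle(X[:,:2].astype(np.float32)),X[:,2].mean())
    # camera box top
    box=(slice(40,110),slice(130,200)) if n=="top" else (slice(240,300),slice(350,400))
    Q=P[box].reshape(-1,3); k=(Q[:,2]>.155)&(Q[:,2]<.18); X=Q[k]
    r=cv2.minAreaRect((X[:,:2]*1000).astype(np.float32)); print(" cam",len(X),X.mean(0),r)
for l,z in(("dish_grip",.12),("dish_mid",.008),("dish_leg",.06)):
    for n in("top","scene"):
        manip.read_camera(n)
        for r in manip.place_of(l,n): print(l,n,ray(n,r["xy"],z),r["confidence"])
E
```

```text
top bar n 115 [ 0.5487 -0.0133  0.13  ] axis [-1.     -0.0059] ang -3.135655855152916 ext 0.06763227524955093 [0.0038 0.0197] midext [ 0.5497 -0.0133] ztop 0.1332850337478052
 plate ((0.5932198762893677, 0.006479316391050816), 0.13640345633029938) 1877
 pear 169 [ 0.5499 -0.0124  0.0409] 0.027438633848576536 0.06781101587437877
 spot 880 ((0.5418419241905212, 0.2757183313369751), 0.05981422960758209) 0.005262070791263826
 cam 605 [0.778  0.2587 0.165 ] ((774.3610229492188, 259.3646545410156), (55.94934844970703, 100.34716796875), 86.5573959350586)
scene bar n 93 [ 0.564  -0.0104  0.128 ] axis [-1.     -0.0072] ang -3.1343669768185753 ext 0.06532334336645906 [0.004  0.0214] midext [ 0.5577 -0.0105] ztop 0.1320906704030873
 plate ((0.501069188117981, -0.08416055887937546), 0.17966923117637634) 1285
 pear 287 [ 0.5546 -0.0125  0.0387] 0.028400432384198194 0.07310271588902462
 spot 503 ((0.5465719699859619, 0.27937668561935425), 0.060295965522527695) 0.005209680373357765
 cam 767 [0.7939 0.2573 0.1651] ((779.3841552734375, 259.72174072265625), (55.7388801574707, 100.25621032714844), 85.7
[... 333 characters left out ...]
id top [ 0.5573 -0.0113  0.008 ] 0.88
dish_mid top [0.2518 0.3487 0.008 ] 0.84
dish_mid top [ 0.4734 -0.0174  0.008 ] 0.73
dish_mid top [ 0.2602 -0.2883  0.008 ] 0.61
dish_mid scene [0.2543 0.3381 0.008 ] 0.96
dish_mid scene [ 0.2604 -0.2878  0.008 ] 0.85
dish_mid scene [ 0.5477 -0.0095  0.008 ] 0.66
dish_mid scene [ 0.5597 -0.013   0.008 ] 0.46
dish_leg top [ 0.3174 -0.2205  0.06  ] 0.96
dish_leg top [0.2062 0.4108 0.06  ] 0.86
dish_leg top [ 0.4697 -0.0154  0.06  ] 0.77
dish_leg scene [ 0.3291 -0.2282  0.06  ] 0.88
dish_leg scene [0.2181 0.4098 0.06  ] 0.79
dish_leg scene [ 0.4524 -0.0108  0.06  ] 0.73
dish_leg scene [0.4145 0.1118 0.06  ] 0.27
dish_leg scene [ 0.7108 -0.4043  0.06  ] 0.26
```

```bash
cat >> h.py <<'E'
def R(yaw):
    s,c=np.sin(yaw),np.cos(yaw); return np.array([[0,s,-c],[0,-c,-s],[-1,0,0]])
E
python3 - <<'E'
from h import *
manip.move_ptp([0.552,-0.0125,0.385],R(0.01))
s=manip.get_state();print(s["clock"],s["position"],s["qpos"],s["force"])
for y in (-.07,.75,1.5,-.85,-1.64): print(y,manip.ik([.544,.2775,.377],R(y)))
c=manip.calibration("wrist");print(c)
p,d=manip.read_camera("wrist");cv2.imwrite("pics/w1.png",p[:,:,::-1]);np.savez("w1.npz",p=p,d=d,**c)
p2,d,P=cloud("top");cv2.imwrite("pics/t2.png",p2[:,:,::-1])
E
```

```text
3.925 [ 0.5521 -0.0135  0.3849] [ 0.2205  0.3322 -0.3572  1.7805  0.1321  1.0524 -1.7466] [-0.2386 -0.325   0.3955]
-0.07 [-0.2342  0.4492 -0.435   1.6431  0.2073  1.0953 -2.3675]
0.75 [-0.1344  0.4763 -0.5797  1.636   0.2836  1.1144 -1.6098]
1.5 [-0.0494  0.5078 -0.7087  1.6302  0.3563  1.1369 -0.9184]
-0.85 [-0.8462  0.4264  0.4038  1.6873 -0.1867  1.066  -2.8049]
-1.64 [ 0.2251  0.7363 -1.2383  1.6133  0.7151  1.3176  1.9486]
{'K': array([[297.3186,   0.    , 255.5189],
       [  0.    , 297.3186, 196.837 ],
       [  0.    ,   0.    ,   1.    ]]), 'xyz': array([ 0.6175, -0.0142,  0.354 ]), 'attitude': array([[ 0.0087, -0.9658, -0.259 ],
       [-1.    , -0.0078, -0.0047],
       [ 0.0025,  0.259 , -0.9659]])}
```

View pics/w1.png

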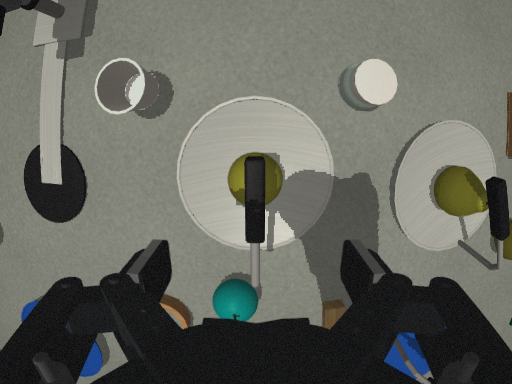

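The wrist view shows the round pear's dish with its bar centred at about (255,200), between the jaws. I'll measure the bar here and then grasp it.

```bash
python3 - <<'E'
from h import *
w=np.load("w1.npz");p=w["p"].astype(int);d=w["d"];K=w["K"]
v,u=np.mgrid[0:384,0:512];x=u-K[0,2];y=v-K[1,2];r=np.hypot(x,y);th=r/K[0,0];k=np.tan(th)/np.maximum(r,1e-9)
P=np.stack([x*k*d,y*k*d,d],-1)@w["attitude"].T+w["xyz"]
for (a,b,c,e,f) in((140,255,230,280,"bar"),):
    Q=P[a:b,c:e].reshape(-1,3);C=p[a:b,c:e].reshape(-1,3)
    m=(C.max(1)<60)&(Q[:,2]>.1)&(Q[:,2]<.15);X=Q[m];top=X[X[:,2]>.125]
    for X in(X,top):
        mm,ax,_=axis(X[:,:2]);t=(X[:,:2]-mm)@ax;print(len(X),mm,ax,"mid",mm+ax*(t.max()+t.min())/2,np.ptp(t),X[:,2].min(),X[:,2].max())
# pear/plate
Q=P[90:260,170:340].reshape(-1,3);C=p[90:260,170:340].reshape(-1,3)
g=(C[:,0]>C[:,2]*1.8)&(C[:,0]>60)&(Q[:,2]>.03)&(Q[:,2]<.08);X=Q[g]
A=np.c_[2*X,np.ones(len(X))]; s=np.linalg.lstsq(A,(X**2).sum(1),rcond=None)[0]; print(" pear",len(X),s[:3],np.sqrt(s[3]+s[:3]@s[:3]))
m=(abs(Q[:,2]-.025)<.004)&(np.hypot(Q[:,0]-.552,Q[:,1]+.0125)<.1)&(np.hypot(Q[:,0]-.552,Q[:,1]+.0125)>.08);print("plate",cv2.minEnclosingCircle(Q[m][:,:2].astype(np.float32)))
Q=P[130:230,15:100].reshape(-1,3);C=p[130:230,15:100].reshape(-1,3);m=(C.max(1)<60)&(Q[:,2]<.02)&(Q[:,2]>-.01);print("spot",m.sum(),cv2.minEnclosingCircle(Q[m][:,:2].astype(np.float32)))
E
```

```text
1690 [ 0.5556 -0.0146] [-0.9999 -0.0164] mid [ 0.5531 -0.0146] 0.06865253103148367 0.11125434170779683 0.13287280821862754
1643 [ 0.5547 -0.0146] [-0.9999 -0.017 ] mid [ 0.553  -0.0146] 0.0685436224692797 0.12509501130545422 0.13287280821862754
 pear 1266 [ 0.5528 -0.0147  0.0384] 0.029259735469342463
plate ((0.5527512431144714, -0.014605031348764896), 0.09124069660902023)
spot 3060 ((0.5427674651145935, 0.276039183139801), 0.0610048733651638)
```

```bash
python3 - <<'E'
from h import *
manip.move_l([0.553,-0.0136,0.300],0.12,R(0.016))
manip.move_l([0.553,-0.0136,0.274],0.05)
s=manip.get_state();print(s["clock"],s["position"],s["force"])
p,d=manip.read_camera("wrist");cv2.imwrite("pics/w2.png",p[:,:,::-1])
manip.gripper_to(0.03)
s=manip.get_state();print(s["clock"],s["grip_width"],s["force"])
manip.gripper_to(0.0)
s=manip.get_state();print(s["clock"],s["grip_width"],s["position"],s["force"],s["torque"])
p,d=manip.read_camera("wrist");cv2.imwrite("pics/w3.png",p[:,:,::-1])
E
```

```text
5.55 [ 0.553  -0.0135  0.2739] [ 0.0658 -0.568   0.0543]
6.175 0.02994653873885387 [-0.6744 -1.4051  0.1521]
6.4417 0.015399167763918994 [ 0.5531 -0.0133  0.2741] [ 0.0165  0.6505 -0.1293] [ 0.2194 -0.0645 -0.0241]
```

View pics/w3.png

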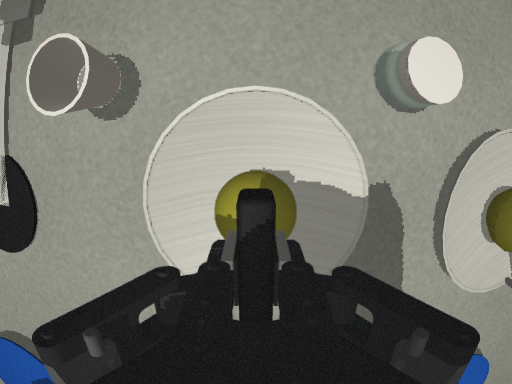

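The bar is gripped (about 15.4 mm opening) and the pear is centred below it at about (256,207). Next comes a gentle lift and a check.

```bash
python3 - <<'E'
from h import *
manip.move_l([0.553,-0.0136,0.310],0.03)
manip.wait(0.4)
p,d=manip.read_camera("wrist");cv2.imwrite("pics/w4.png",p[:,:,::-1])
s=manip.get_state();print(s["clock"],s["grip_width"],s["position"],s["force"],s["torque"])
manip.move_l([0.553,-0.0136,0.377],0.06)
manip.wait(0.3)
p,d=manip.read_camera("wrist");cv2.imwrite("pics/w5.png",p[:,:,::-1])
s=manip.get_state();print(s["clock"],s["grip_width"],s["position"],s["force"],s["torque"])
cv2.imwrite("pics/w45.png",np.hstack([cv2.imread("pics/w4.png"),cv2.imread("pics/w5.png")])[:, :][::1,::1] if 0 else cv2.resize(np.hstack([cv2.imread("pics/w4.png"),cv2.imread("pics/w5.png")]),(800,300)))
p,d,P=cloud("top");cv2.imwrite("pics/t5.png",p[:,:,::-1])
p,d,P=cloud("scene");cv2.imwrite("pics/s5.png",cv2.resize(p[:,:,::-1],(768,576)))
E
```

```text
8.2917 0.014908177602018532 [ 0.553  -0.0136  0.31  ] [ 0.2834 -0.5551 -4.1487] [ 0.0445 -0.0076 -0.0247]
9.9083 0.015062255843780056 [ 0.553  -0.0136  0.3769] [-0.3192  0.2788 -4.525 ] [-0.0082 -0.0624  0.0089]
```

View pics/w45.png

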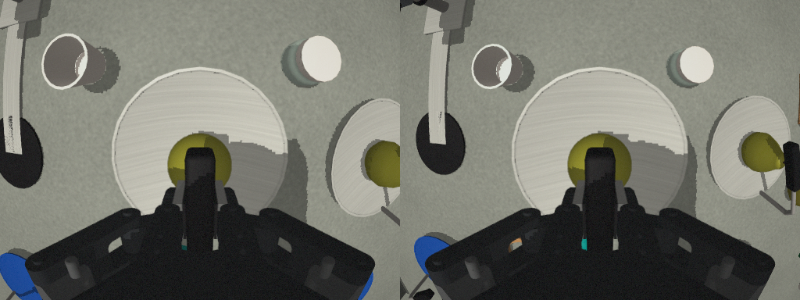

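View pics/s5.png

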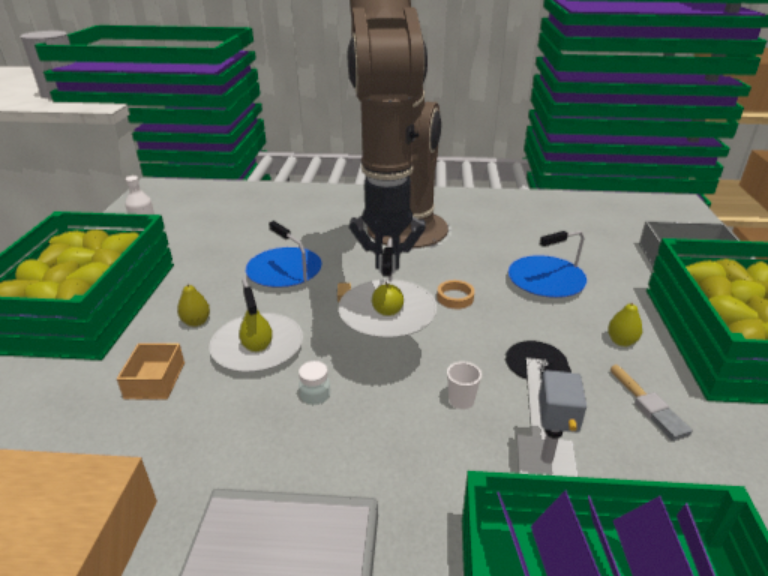

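The dish is lifted and level, and the pear hasn't moved. Next I'll carry it to the spot.

```bash
python3 - <<'E'
from h import *
manip.move_l([0.5435,0.277,0.377],0.06,R(-0.068))
s=manip.get_state();print(s["clock"],s["position"],s["force"],s["qpos"])
manip.wait(1.2)
p,d=manip.read_camera("wrist");cv2.imwrite("pics/w6.png",p[:,:,::-1])
p,d,P=cloud("scene");cv2.imwrite("pics/s6.png",cv2.resize(p[:,:,::-1],(768,576)))
C=p.astype(int);ok=(C[:,:,0]>C[:,:,2]*1.8)&(C[:,:,0]>60)&(P[:,:,2]>.1)&(P[:,:,2]<.18)&(np.hypot(P[:,:,0]-.543,P[:,:,1]-.277)<.06)
X=P[ok];A=np.c_[2*X,np.ones(len(X))]; s=np.linalg.lstsq(A,(X**2).sum(1),rcond=None)[0]; print("pear",len(X),s[:3],np.sqrt(s[3]+s[:3]@s[:3]))
k=(np.hypot(P[:,:,0]-.543,P[:,:,1]-.277)<.1)&(C.min(2)>120)&(P[:,:,2]>.09)&(P[:,:,2]<.14);X=P[k]
h=X[X[:,2]>.1];print("plate",len(h),cv2.minEnclosingCircle(h[:,:2].astype(np.float32)))
B=np.c_[h,np.ones(len(h))]
far=np.hypot(h[:,0]-.543,h[:,1]-.277)>.08;f=h[far];co=np.linalg.lstsq(np.c_[f[:,:2],np.ones(len(f))],f[:,2],rcond=None)[0];print("rim slope",co,len(f))
s=manip.get_state();print(s["clock"],s["grip_width"],s["position"],s["orientation"],s["qvel"])
E
```

```text
15.0083 [0.5435 0.2769 0.377 ] [ 0.0551 -0.8067 -4.1873] [-0.2444  0.4457 -0.4198  1.6456  0.1992  1.0929 -2.3586]
pear 356 [0.5453 0.2776 0.141 ] 0.028692609934441077
plate 1621 ((0.5439938306808472, 0.2771894633769989), 0.09299872070550919)
rim slope [ 0.0033 -0.0002  0.1233] 477
16.3083 0.015549919631912464 [0.5435 0.277  0.377 ] [[ 0.     -0.0679 -0.9977]
 [ 0.     -0.9977  0.0679]
 [-1.     -0.     -0.    ]] [ 0.0025 -0.0011  0.0005 -0.0017 -0.0007 -0.0011 -0.0006]
```

View pics/s6.png

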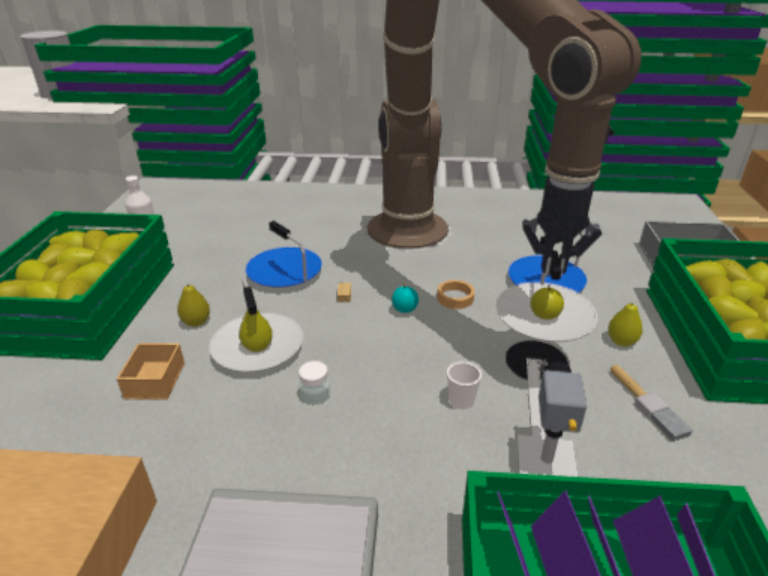

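View pics/w6.png

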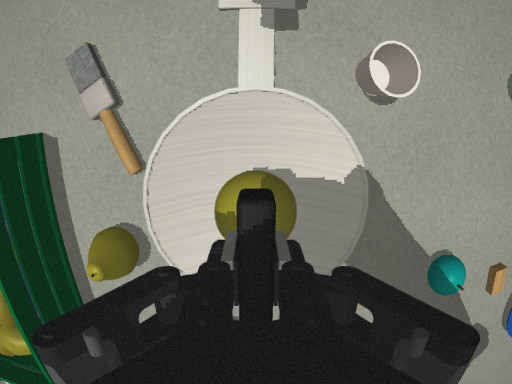

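The pear is at (0.545, 0.278, 0.141), the dish is level and concentric with the spot, and the leg is away from the lens. Now I'll turn the dish using the last joint alone, in small steps.

```bash
python3 - <<'E'
from h import *
q=np.array(manip.get_state()["qpos"]);q0=q[6]
for i in range(1,11):
    q[6]=q0+np.pi/2*i/10
    t=manip.get_state()["clock"]
    manip.move_joints(q)
    manip.wait(0.15)
    s=manip.get_state()
    if i%5==1: print(t,s["clock"],s["position"],np.arctan2(-s["orientation"][1][2],-s["orientation"][0][2]))
    if i in(2,5):
        p,d=manip.read_camera("wrist");cv2.imwrite(f"pics/w7_{i}.png",p[:,:,::-1])
manip.wait(1.0)
p,d=manip.read_camera("wrist");cv2.imwrite("pics/w8.png",p[:,:,::-1])
p,d,P=cloud("scene");cv2.imwrite("pics/s8.png",cv2.resize(p[:,:,::-1],(768,576)))
C=p.astype(int);ok=(C[:,:,0]>C[:,:,2]*1.8)&(C[:,:,0]>60)&(P[:,:,2]>.1)&(P[:,:,2]<.18)&(np.hypot(P[:,:,0]-.543,P[:,:,1]-.277)<.06)
X=P[ok];A=np.c_[2*X,np.ones(len(X))]; s=np.linalg.lstsq(A,(X**2).sum(1),rcond=None)[0]; print("pear",len(X),s[:3],np.sqrt(s[3]+s[:3]@s[:3]))
k=(np.hypot(P[:,:,0]-.543,P[:,:,1]-.277)<.1)&(C.min(2)>120)&(P[:,:,2]>.1)&(P[:,:,2]<.14);h=P[k]
print("plate",len(h),cv2.minEnclosingCircle(h[:,:2].astype(np.float32)))
f=h[np.hypot(h[:,0]-.543,h[:,1]-.277)>.08];co=np.linalg.lstsq(np.c_[f[:,:2],np.ones(len(f))],f[:,2],rcond=None)[0];print("rim slope",co,len(f))
s=manip.get_state();print(s["clock"],s["grip_width"],s["position"],s["orientation"],s["qpos"],s["force"])
E
```

```text
16.3083 16.7333 [0.5435 0.277  0.377 ] 0.08603715881954326
18.5333 18.9583 [0.5435 0.277  0.377 ] 0.8709197900800577
pear 355 [0.5462 0.2767 0.1416] 0.02813442881368881
plate 1609 ((0.5448059439659119, 0.2776437997817993), 0.09212808310985565)
rim slope [-0.0001 -0.0004  0.1252] 451
21.7583 0.015061135334741632 [0.5435 0.277  0.377 ] [[ 0.      0.9977 -0.068 ]
 [-0.     -0.068  -0.9977]
 [-1.      0.      0.    ]] [-0.2444  0.4457 -0.4198  1.6455  0.1992  1.0929 -0.7879] [ 0.2947  0.4119 -3.7197]
```

View pics/s8.png

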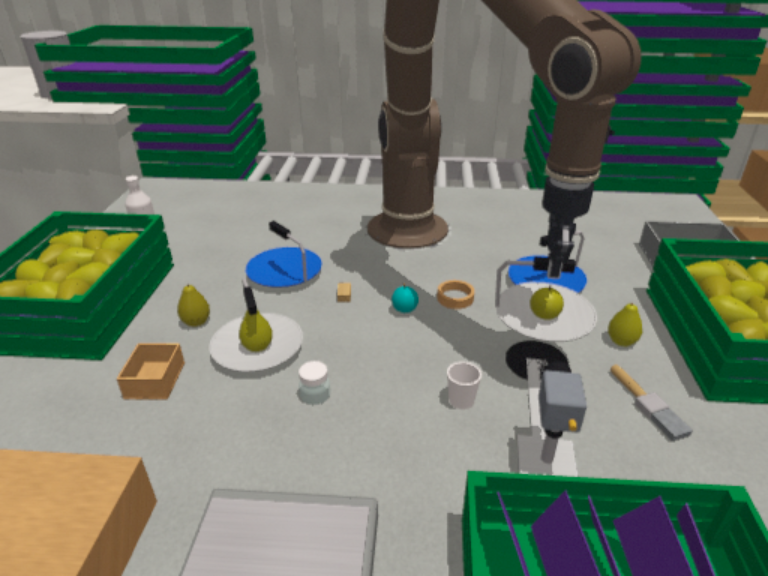

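View pics/w8.png

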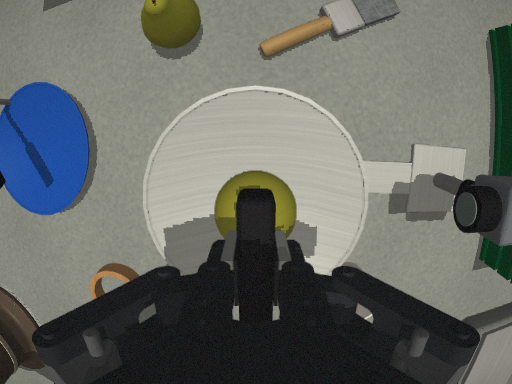

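The leg now points to one side, the pear is centred at about (256,207) in the wrist view, the dish is level, and nothing else has moved. Handing in.

```bash
python3 -c "
from cell import manip
print(manip.hand_in())"
```

```text
the job is handed in; nothing more can be done
None
```

I picked up the white dish with the round pear by its bar and carried it level to the camera stand. I held it still for over a second with the leg away from the lens. Then I turned it a quarter turn with the last joint alone, in ten small steps, and handed the job in at about 22 s while still holding it.

- **Pear:** it was at (0.546, 0.277, 0.142) in the last check. That puts it within about 3 mm of the dish's centre and the spot, and 2 mm above lens height.
- **Dish:** its rim was level to under 0.001 rad, the bar was square to my estimate of the lens line, and the grip held at 15 mm.
- **Everything else:** the last pictures showed the other things where they started.

No check failed. The cameras' position estimates differed by a few millimetres, which is inside the tolerances. The hand-in gave no verdict.

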